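# Find and seat the rocking terminal cover

### The arm

A 6-joint arm with a two-finger parallel gripper is mounted at the origin on the work surface. World frame = base frame: x ahead of the robot, y to its left, z up, the work surface at z = 0. Lengths are in m, angles in rad, forces in N, time in s.
With the tool pointing down it reaches from about 0.275 to 0.875 m from the base axis. Payload 12.5 kg.
Tool frame: the origin (TCP) lies between the finger pads; the fingertips stand 19 mm ahead of it and the grasp point (between the pads) is the TCP; z points along the fingers, y is the direction in which the jaws open and shut (so a half turn about z gives the same grasp; the last joint's range is limited). The gripper opens to 85 mm and grips with 20 to 120 N. Pads are 22 mm wide; open, the fingers measure 114 mm over their backs; the gripper's body (76 mm by 85 mm) begins 54 mm behind the grasp point. The pads swing forward as they close: fully open they stand 13 mm farther back than shut.
Start: joints at [1.057, 0.351, 1.652, -0, 1.139, -0.085], TCP at [0.229, 0.5, 0.25] pointing down, gripper open.
Joint ranges: [-2.75, 2.75], [-0.79, 2.1], [0.01, 2.65], [-1.57, 4.71], [0.07, 3.14], [-2.87, 2.87]. Speed limits (rad/s): [2.22, 2.22, 2.79, 3.14, 3.14, 3.14].

### API

Orientations are given as a rotation vector (axis times angle).
In Python, from bench import manip gives the robot as it stands. The module is installed in compiled form; this text tells all that it offers.
- The arm moves only by the shell command python3 -m crank 'ROWS' [FORCE]. ROWS is text: rows parted by semicolons, each of 7 numbers parted by spaces: the closure, from -1 (fully open) to 1 (shut), then the shift along the world's x, y, z in mm, then the turn, a rotation vector about the world's x, y, z in rad. A call has exactly 10 rows; each row shifts and turns the pose as measured when the row begins; what a row does not reach is not made up. A row lasts 1/12 s, in which the tool goes at most 41.7 mm and 7.16 degrees, less where a joint would pass 70% of its speed; a pose out of reach is approached as far as the arm can. A call with a gripper value outside its range is refused whole. The fingers move at their own pace and stop on an object; FORCE is the grip in N (left out, the last holds). Time passes only in rows, so rows that do not move let the fingers close, or fill a call up. It gives the time, the measured TCP pose, the force and the opening at its end, in the units of the state.
- manip.sense(): the state, without advancing time (a new reading comes with each control period).
- manip.get_image(name): name is "scene" or "top"; returns the picture (384x512x3 uint8, red, green, blue); there is no depth.
- manip.get_calibration(name): a dict with "mtx" (3x3 intrinsics, pixels), "R" (3x3) and "t" (3): a world point X has camera coordinates R X + t. Camera axes: x right, y down, z forward; pixel columns grow to the right and rows downward; lengths in m; the calibration is good to about 2 mm. A picture is of the moment at which its call begins. get_calibration takes no time and is no camera call.
- manip.close_job(): hands the job in, once; it reports no verdict.
The state is a dict: "time_s": time; "joint_pos": joint angles; "joint_vel": joint speeds; "effort": joint torques, N m; "tcp_pos": TCP position; "tool_rot": TCP orientation; "ft_force": force on the tool from outside, world axes, zero at the start; "moment": the same for the moment, N m; "opening": finger opening in m.
Only numpy, scipy, OpenCV 4.12 (cv2) and the standard library are available. Lean on these libraries where they do the work, as an engineer would, in place of code of your own. Each camera call takes 0.05 s, during which the arm holds its last target.

### The job

One of the four identical covers on the fence terminal box is not seated. With the fingertips, press the covers one after another near a short end until you find the one that rocks, then press that one down on its middle until it sits fully home and no longer rocks. Only press: do not lift any cover, leave the insulator, the eye bolt and everything else on the bench where they are, and finish clear of everything.

Things in the scene. Friction and masses are not known exactly. Their poses are not given: they have to be found in the camera images.
- box: flat rectangular aluminium fence terminal box fixed on the bench, 250 mm (x) by 260 mm (y), 50 mm high; origin at the centre of its underside, z up. Its deck carries four covers in a 2 by 2 layout centred at x +-60, y +-75 mm from the box's centre
- cover_a_top (a point): centre of the flat top face of one of four identical grey plastic covers, a plate 84 mm long (its x, along the box's x) by 56 mm wide (its y). Tops stand about 16 mm above the deck, uneven by up to 1.5 mm as their seals differ, so height does not tell which is loose. Letters tell neither place nor which is loose
- cover_b_top (a point): the same point of a second cover. Three covers are rigidly seated. The loose one rocks about its y axis: pressed 25 to 35 mm from its middle along x, either way, that end goes down 4 to 8 mm under some 3 N and springs back level when released. Pressing an end (to 10 N) does not seat it
- cover_c_top (a point): the same point of a third cover. The loose cover has 9 mm of travel left: pressed on its middle it holds until about 12 N (15 N or more for sure), then sinks 9 mm to a hard stop, stays there and rocks no more
- cover_d_top (a point): the same point of the fourth cover, of the same size and make as the others
- insulator: bystander: loose red plastic spool insulator, 32 mm across, 38 mm high, standing on the box's deck between the covers; origin at its foot
- eyebolt: bystander: loose galvanized eye bolt, 86 mm long along its x, 8 mm thick, lying on the box's deck between the covers; origin under its middle
- plier: bystander: loose steel fencing plier, about 220 mm long, lying on the bench; origin at its underside near the pivot
- latch: bystander: loose green plastic gate latch, 130 by 45 mm, 28 mm high, lying on the bench; origin at its underside
- level: bystander: loose aluminium post level, 24 by 230 mm, 45 mm high, standing on its edge on the bench; origin at its underside
- staple_tin: bystander: open steel tin, 80 mm across, 70 mm high, on the bench; origin at its underside

How it is judged:
On the way, in this order (a step that is already met when the one before it is completed fails the run):
1. the loose cover is found: a press near its end rocks it by more than 0.07 rad (angle between any of cover_a_top, cover_b_top, cover_c_top, cover_d_top's own z axis and vertical above 0.07 rad), for 0.05 s.
2. the loose cover is pressed home: 7 mm or more below where it started, and level (distance of any of cover_a_top, cover_b_top, cover_c_top, cover_d_top from where it was at the start of the episode above 0.007 m and angle between each of cover_a_top, cover_b_top, cover_c_top, cover_d_top's own z axis and vertical below 0.03 rad), for 0.2 s.
At the end, for the whole second after the job is handed in: the loose cover has gone down at least 7 of its 9 mm and stays there, and all covers are level within 0.03 rad (all of step 2); the robot touches nothing.
It fails at once if a bystander is moved by more than 15 mm, pushed or lifted (distance of any of insulator, eyebolt, plier, latch, level, staple_tin from where it was at the start of the episode above 0.015 m).
It fails at once if a cover is lifted (its top more than 19 mm above the deck) (z of any of cover_a_top, cover_b_top, cover_c_top, cover_d_top in the frame of box above 0.069 m).
It also fails if it takes over 51 s, if anything falls off the work surface, if the arm or the gripper's body presses on something with over 40 N, if the wrist force passes 120 N, or if a joint passes its speed limit or range.

## Working session

There is one attempt and no reset: what is moved stays moved. The work goes in short steps, Python scripts to look and compute and a shell command to move; the robot and the scene stay as the last step left them, time stands still between calls to the robot, and variables do not carry over. Pictures are saved under pics/ and viewed, and the job is handed in when it is done.

```bash
mkdir -p pics; python3 - <<'E'
from bench import manip
import cv2
s=manip.sense();print(s)
for n in("scene","top"):
    c=manip.get_calibration(n);print(n,c)
    cv2.imwrite(f"pics/{n}0.png",manip.get_image(n)[:,:,::-1])
E
```

```text
{'time_s': 0.0, 'joint_pos': array([ 1.05739296e+00,  3.51252600e-01,  1.65243786e+00,  5.51609444e-06,
        1.13908818e+00, -8.46123948e-02]), 'joint_vel': array([ 0.00072612,  0.00012094, -0.00138841,  0.00053591,  0.00109972,
        0.0028516 ]), 'effort': array([ 1.07381784e-03, -5.06096327e+01, -2.91402572e+01, -1.47060709e-04,
        4.62166048e-03,  1.47065430e-05]), 'tcp_pos': array([0.2285023 , 0.49994344, 0.24974421]), 'tool_rot': array([-6.68323278e-01, -3.06931917e+00,  1.77777372e-03]), 'ft_force': array([ 0.80969864, -0.44899613, -0.18945247]), 'moment': array([ 0.02582135, -0.02781094,  0.01870901]), 'opening': 0.08571267816663768}
scene {'mtx': array([[404.58314355,   0.        , 248.14396093],
       [  0.        , 404.58314355, 191.59599292],
       [  0.        ,   0.        ,   1.        ]]), 'R': array([[-5.25405440e-01,  8.50851691e-01,  7.22873502e-04],
       [ 5.47444618e-01,  3.38700096e-01, -7.65236326e-01],
       [-6.51347460e-01, -4.01663596e-01, -6.43749053e-01]]), 't': array([ 0.28357355, -0.20632881,  1.33299736])}
top {'mtx': array([[350.53845147,   0.        , 258.23358643],
       [  0.        , 350.53845147, 191.34896517],
       [  0.        ,   0.        ,   1.        ]]), 'R': array([[ 0.01123019, -0.99991544, -0.00655698],
       [-0.99839408, -0.01084849, -0.05560192],
       [ 0.05552609,  0.00717087, -0.99843149]]), 't': array([-0.01433045,  0.48728448,  1.14047174])}
```

```bash
python3 - <<'E'
import cv2
for n in("scene","top"):
    i=cv2.imread(f"pics/{n}0.png"); cv2.imwrite(f"pics/{n}0b.png",cv2.resize(i,(800,600),interpolation=cv2.INTER_CUBIC))
E
```

```text
(no output)
```

View pics/scene0.png

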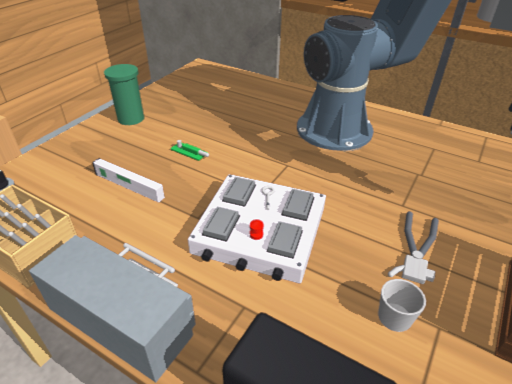

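View pics/top0b.png

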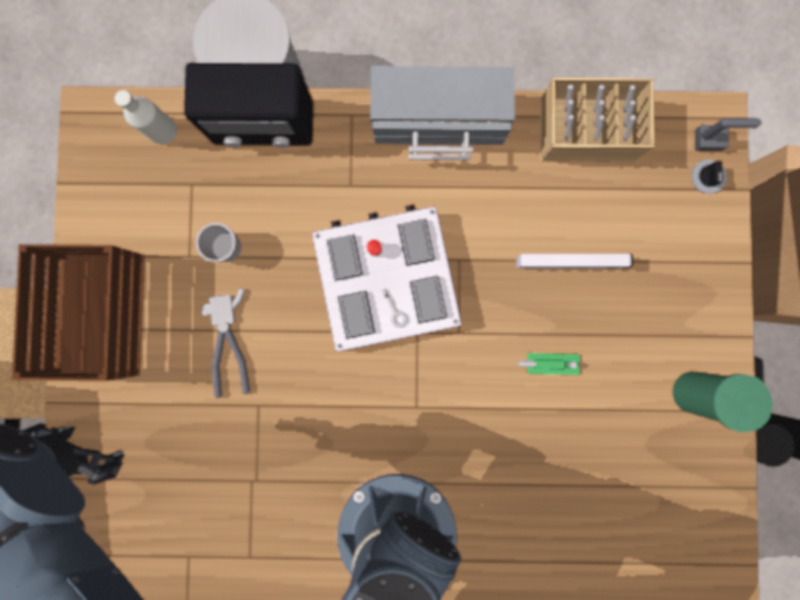

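```bash
python3 - <<'E'
import cv2
i=cv2.imread("pics/top0.png")[125:230,190:305]; cv2.imwrite("pics/topc.png",cv2.resize(i,None,fx=5.5,fy=5.5,interpolation=cv2.INTER_CUBIC))
i=cv2.imread("pics/scene0.png")[170:285,185:335]; cv2.imwrite("pics/scc.png",cv2.resize(i,None,fx=5,fy=5,interpolation=cv2.INTER_CUBIC))
E
```

```text
(no output)
```

View pics/topc.png

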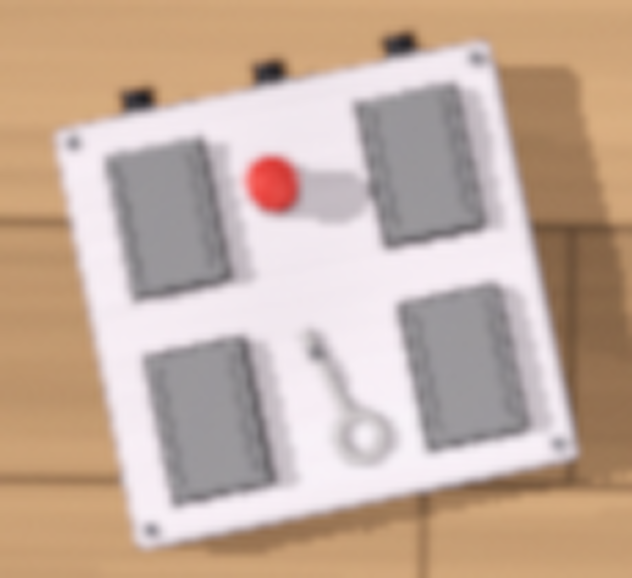

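View pics/scc.png

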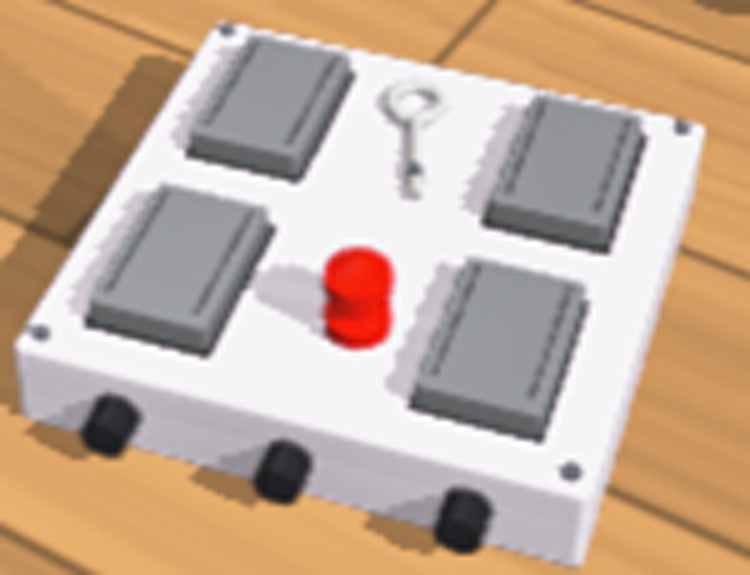

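```bash
cat > h.py <<'E'
import numpy as np
from bench import manip
def back(n,px,z):
    c=manip.get_calibration(n);R,t,K=c["R"],c["t"],c["mtx"]
    px=np.asarray(px,float);d=np.linalg.inv(K)@np.c_[px,np.ones(len(px))].T
    o=-R.T@t;D=R.T@d
    return (o[:,None]+D*((z-o[2])/D[2])).T
def T(c): return (np.array(c)+.5)/5.5-.5+[190,125]
def S(c): return (np.array(c)+.5)/5-.5+[185,170]
E
python3 - <<'E'
from h import *
np.set_printoptions(precision=4,suppress=True)
# order: image top-left, top-right, bottom-right, bottom-left (top cam)
d=back("top",T([(57,132),(490,42),(578,455),(140,547)]),.05)
e=back("scene",S([(583,500),(18,348),(222,22),(705,125)]),.05)
for q in(d,e):
    m=q.mean(0)
    print(q[:,:2],m, [np.linalg.norm(q[i]-q[(i+1)%4]) for i in range(4)], np.degrees(np.arctan2(*(q[0]-q[3]+q[1]-q[2])[[1,0]])))
tops={'TL':[(107,157),(203,138),(232,277),(136,298)],'TR':[(356,102),(457,84),(487,228),(387,247)],'BL':[(146,354),(245,337),(275,484),(174,504)],'BR':[(400,300),(499,283),(530,430),(430,450)]}
for k,v in tops.items():
    q=back("top",T(v),.066); print(k,q.mean(0),[round(np.linalg.norm(q[i]-q[(i+1)%4]),4) for i in range(4)])
print("ins top",back("top",T([(272,183)]),.088)); print("ins scene top",back("scene",S([(359,272)]),.088))
print("bolt",back("top",T([(310,335),(365,437)]),.054))
E
```

```text
[[ 0.6209  0.1796]
 [ 0.6766 -0.0728]
 [ 0.4358 -0.1256]
 [ 0.38    0.1267]] [0.5283 0.027  0.05  ] [np.float64(0.25848544270642637), np.float64(0.2464476956490097), np.float64(0.25839205989400316), np.float64(0.24670998113556505)] 12.369422599026919
[[ 0.6252  0.1793]
 [ 0.6793 -0.0681]
 [ 0.4378 -0.1222]
 [ 0.3815  0.1275]] [0.5309 0.0291 0.05  ] [np.float64(0.2532902273124535), np.float64(0.24746891833789428), np.float64(0.2559658799142199), np.float64(0.24914300694196206)] 12.317782130288952
TL [0.5693 0.1111 0.066 ] [np.float64(0.0563), np.float64(0.0821), np.float64(0.0563), np.float64(0.0832)]
TR [ 0.601  -0.0334  0.066 ] [np.float64(0.0591), np.float64(0.0851), np.float64(0.0584), np.float64(0.0858)]
BL [0.4535 0.086  0.066 ] [np.float64(0.0574), np.float64(0.0857), np.float64(0.0586), np.float64(0.0872)]
BR [ 0.4859 -0.0591  0.066 ] [np.float64(0.0575), np.float64(0.0859), np.float64(0.0581), np.float64(0.0875)]
ins top [[0.5865 0.0511 0.088 ]]
ins scene top [[0.5935 0.054  0.088 ]]
bolt [[ 0.5034  0.03    0.054 ]
 [ 0.4448 -0.0025  0.054 ]]
```

```bash
python3 -m crank '1 20 -32 0 0 0 0.065;1 20 -32 0 0 0 0.065;1 20 -32 0 0 0 0.065;1 20 -32 0 0 0 0.065;1 20 -32 0 0 0 0.065;1 20 -32 0 0 0 0.065;1 20 -32 0 0 0 0.065;1 20 -32 0 0 0 0.065;1 20 -32 0 0 0 0.065;1 20 -32 0 0 0 0.065' 60
```

```text
time_s: 0.93
tcp_pos: [0.4294, 0.1689, 0.2475]
tool_rot: [0.407, -3.112, 0.004]
ft_force: [1.6, 0.9, -0.4]
opening: -0.0
```

```bash
python3 -m crank '1 19 -25 0 0 0 -0.03;1 19 -25 -20 0 0 -0.015;1 15 -20 -25 0 0 0;1 4 -4 -30 0 0 0;1 0 0 -30 0 0 0;1 0 0 -30 0 0 0;1 0 0 0 0 0 0;1 0 0 0 0 0 0;1 0 0 0 0 0 0;1 0 0 0 0 0 0'; python3 - <<'E'
from bench import manip;import cv2
s=manip.sense();print(s['ft_force'],s['tcp_pos'])
i=manip.get_image("scene")[120:300,150:390,::-1];cv2.imwrite("pics/s1.png",cv2.resize(i,None,fx=3.3,fy=3.3,interpolation=cv2.INTER_CUBIC))
E
```

```text
time_s: 1.77
tcp_pos: [0.4924, 0.0832, 0.1101]
tool_rot: [-0.327, 3.122, -0.006]
ft_force: [0.1, 0.2, -0.3]
opening: 0.0001
[ 0.06419011  0.24941801 -0.3359931 ] [0.49239135 0.08317328 0.11011628]
```

View pics/s1.png

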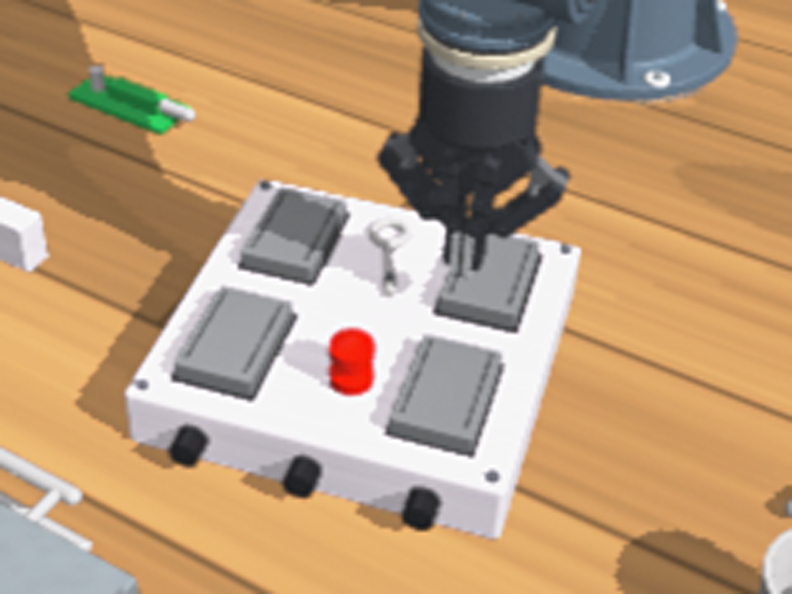

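The view shows the shut fingertips over the near-left cover's inner end (around 465,265 in the crop). I'm correcting a 12 mm lateral offset, then descending in small steps.

```bash
python3 -m crank '1 -6 12 0 0 0 0;1 0 0 -10 0 0 0;1 0 0 -8 0 0 0;1 0 0 0 0 0 0;1 0 0 -2 0 0 0;1 0 0 -1 0 0 0;1 0 0 -1 0 0 0;1 0 0 -1 0 0 0;1 0 0 0 0 0 0;1 0 0 0 0 0 0'
```

```text
time_s: 2.65
tcp_pos: [0.4898, 0.0951, 0.0906]
tool_rot: [-0.328, 3.112, -0.006]
ft_force: [0.1, -0.1, 0.9]
opening: 0.0
```

```bash
python3 -m crank '1 -2 0 -2 0 0 0;1 0 0 -1.5 0 0 0;1 0 0 -1 0 0 0;1 0 0 -1 0 0 0;1 0 0 -1 0 0 0;1 0 0 0 0 0 0;1 0 0 0 0 0 0;1 0 0 0 0 0 0;1 0 0 0 0 0 0;1 0 0 0 0 0 0'
```

```text
time_s: 3.48
tcp_pos: [0.488, 0.0951, 0.0848]
tool_rot: [-0.328, 3.111, -0.006]
ft_force: [0.3, -0.4, -0.9]
opening: 0.0
```

```bash
python3 -m crank '1 0 0 -1 0 0 0;1 0 0 -1 0 0 0;1 0 0 0 0 0 0;1 0 0 0 0 0 0;1 0 0 0 0 0 0;1 0 0 0 0 0 0;1 0 0 0 0 0 0;1 0 0 0 0 0 0;1 0 0 0 0 0 0;1 0 0 0 0 0 0'
```

```text
time_s: 4.32
tcp_pos: [0.4881, 0.0951, 0.0847]
tool_rot: [-0.328, 3.111, -0.006]
ft_force: [-0.8, -0.4, 1.9]
opening: 0.0001
```

```bash
python3 -m crank '1 0 0 -1 0 0 0;1 0 0 -1 0 0 0;1 0 0 -1 0 0 0;1 0 0 -1 0 0 0;1 0 0 -1 0 0 0;1 0 0 -1 0 0 0;1 0 0 -1 0 0 0;1 0 0 -1 0 0 0;1 0 0 -1 0 0 0;1 0 0 -1 0 0 0'
```

```text
time_s: 5.15
tcp_pos: [0.4882, 0.0951, 0.0846]
tool_rot: [-0.329, 3.111, -0.007]
ft_force: [-6.0, -1.3, 18.9]
opening: -0.0003
```

Near-left is rigid (19 N, no travel). Next is the far-left cover, on its near end.

```bash
python3 -m crank '1 0 0 10 0 0 0;1 0 0 10 0 0 0;1 17 3 0 0 0 0;1 17 3 0 0 0 0;1 14 3 0 0 0 0;1 0 0 0 0 0 0;1 0 0 -8 0 0 0;1 0 0 -7 0 0 0;1 0 0 0 0 0 0;1 0 0 0 0 0 0'
```

```text
time_s: 5.98
tcp_pos: [0.5358, 0.1042, 0.0923]
tool_rot: [-0.329, 3.111, -0.007]
ft_force: [0.2, 0.1, 0.2]
opening: 0.0001
```

```bash
python3 -m crank '1 2 1 -3 0 0 0;1 0 0 -1.5 0 0 0;1 0 0 -1 0 0 0;1 0 0 -0.7 0 0 0;1 0 0 -0.7 0 0 0;1 0 0 -0.7 0 0 0;1 0 0 -0.7 0 0 0;1 0 0 -0.7 0 0 0;1 0 0 -0.7 0 0 0;1 0 0 -0.7 0 0 0'
```

```text
time_s: 6.82
tcp_pos: [0.5365, 0.105, 0.081]
tool_rot: [-0.33, 3.113, -0.007]
ft_force: [-1.8, -0.7, 2.1]
opening: 0.0
```

```bash
python3 -m crank '1 0 0 -0.5 0 0 0;1 0 0 -0.5 0 0 0;1 0 0 -0.5 0 0 0;1 0 0 -0.5 0 0 0;1 0 0 -0.5 0 0 0;1 0 0 -0.5 0 0 0;1 0 0 -0.5 0 0 0;1 0 0 -0.5 0 0 0;1 0 0 -0.5 0 0 0;1 0 0 -0.5 0 0 0'
python3 - <<'E'
from bench import manip;import cv2
i=manip.get_image("scene")[120:300,150:390,::-1];cv2.imwrite("pics/s2.png",cv2.resize(i,None,fx=3.3,fy=3.3,interpolation=cv2.INTER_CUBIC))
E
```

```text
time_s: 7.65
tcp_pos: [0.5352, 0.1047, 0.077]
tool_rot: [-0.33, 3.116, -0.008]
ft_force: [-5.6, -1.4, 11.8]
opening: 0.0
```

View pics/s2.png

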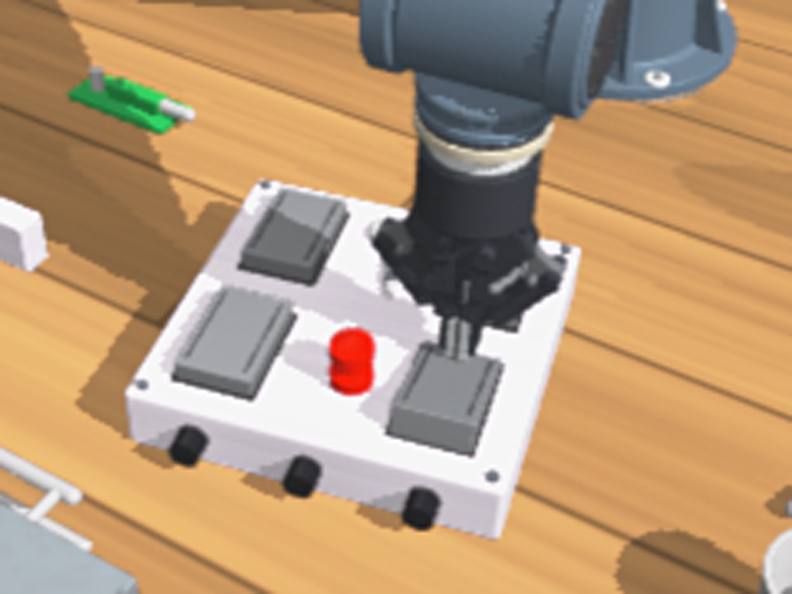

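The far-left cover rocks: its near end went down about 8 mm, and its far end is visibly raised (around 435,430). Now I'll release and go to its middle.

```bash
python3 -m crank '1 0 0 8 0 0 0;1 0 0 10 0 0 0;1 0 0 6 0 0 0;1 17 4 0 0 0 0;1 15 4 0 0 0 0;1 3 0 0 0 0 0;1 0 0 0 0 0 0;1 0 0 0 0 0 0;1 0 0 0 0 0 0;1 0 0 0 0 0 0'
python3 - <<'E'
from bench import manip;import cv2
s=manip.sense();print(s['tcp_pos'],s['ft_force'])
i=manip.get_image("scene")[120:300,150:390,::-1];cv2.imwrite("pics/s3.png",cv2.resize(i,None,fx=3.3,fy=3.3,interpolation=cv2.INTER_CUBIC))
E
```

```text
time_s: 8.53
tcp_pos: [0.5722, 0.113, 0.1063]
tool_rot: [-0.329, 3.109, -0.007]
ft_force: [-0.2, 0.3, -0.1]
opening: -0.0005
[0.57221966 0.11303293 0.10631683] [-0.16774557  0.26414216 -0.08072263]
```

View pics/s3.png

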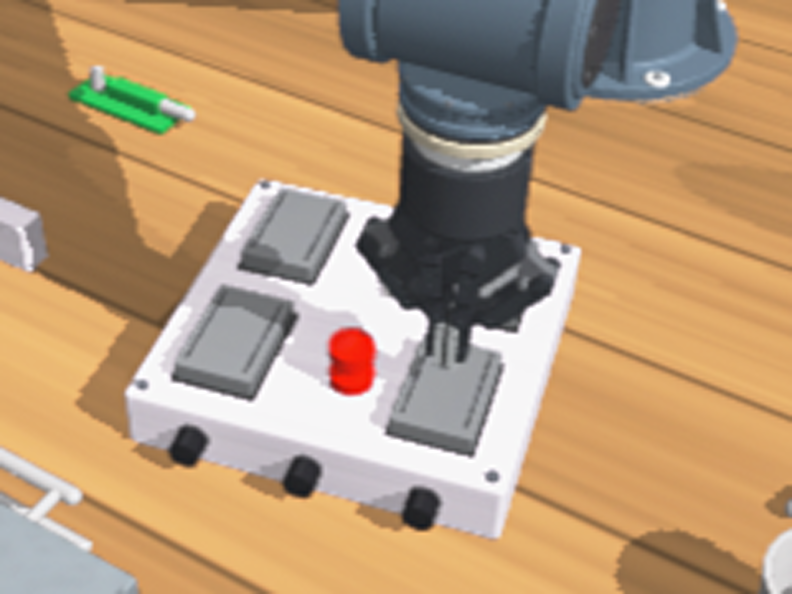

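It sprang back level. Now the middle press.

```bash
python3 -m crank '1 -1 0 -10 0 0 0;1 0 0 -8 0 0 0;1 0 0 -2 0 0 0;1 0 0 -1.5 0 0 0;1 0 0 -1 0 0 0;1 0 0 -1 0 0 0;1 0 0 -1 0 0 0;1 0 0 -1 0 0 0;1 0 0 -1 0 0 0;1 0 0 -1 0 0 0'; python3 -m crank '1 0 0 -1 0 0 0;1 0 0 -1 0 0 0;1 0 0 -1 0 0 0;1 0 0 -1 0 0 0;1 0 0 -1 0 0 0;1 0 0 -1 0 0 0;1 0 0 -1 0 0 0;1 0 0 -1 0 0 0;1 0 0 -1 0 0 0;1 0 0 -1 0 0 0'
```

```text
time_s: 9.42
tcp_pos: [0.5705, 0.1129, 0.0796]
tool_rot: [-0.33, 3.11, -0.008]
ft_force: [-4.3, -0.0, 11.6]
opening: 0.0002
time_s: 10.25
tcp_pos: [0.5705, 0.1129, 0.0759]
tool_rot: [-0.331, 3.11, -0.008]
ft_force: [-5.0, 0.4, 10.9]
opening: -0.0003
```

```bash
python3 -m crank '1 0 0 -1.5 0 0 0;1 0 0 -1.5 0 0 0;1 0 0 -1.5 0 0 0;1 0 0 -1.5 0 0 0;1 0 0 -1.5 0 0 0;1 0 0 -1.5 0 0 0;1 0 0 -1.5 0 0 0;1 0 0 -1.5 0 0 0;1 0 0 -1.5 0 0 0;1 0 0 -1.5 0 0 0'
```

```text
time_s: 11.08
tcp_pos: [0.5704, 0.1129, 0.0747]
tool_rot: [-0.332, 3.111, -0.01]
ft_force: [-7.5, -2.2, 23.3]
opening: 0.0001
```

```bash
python3 -m crank '1 0 0 -1.5 0 0 0;1 0 0 -1.5 0 0 0;1 0 0 -1.5 0 0 0;1 0 0 -1.5 0 0 0;1 0 0 -1.5 0 0 0;1 0 0 0 0 0 0;1 0 0 8 0 0 0;1 0 0 10 0 0 0;1 -15 -3 0 0 0 0;1 -15 -4 0 0 0 0'
python3 - <<'E'
from bench import manip;import cv2
s=manip.sense();print(s['tcp_pos'],s['ft_force'])
i=manip.get_image("scene")[120:300,150:390,::-1];cv2.imwrite("pics/s4.png",cv2.resize(i,None,fx=3.3,fy=3.3,interpolation=cv2.INTER_CUBIC))
E
```

```text
time_s: 11.92
tcp_pos: [0.5418, 0.1062, 0.0954]
tool_rot: [-0.333, 3.108, -0.01]
ft_force: [-1.1, -0.5, -0.3]
opening: -0.0001
[0.54178691 0.10618273 0.09541719] [-1.06787401 -0.5486774  -0.25211535]
```

View pics/s4.png

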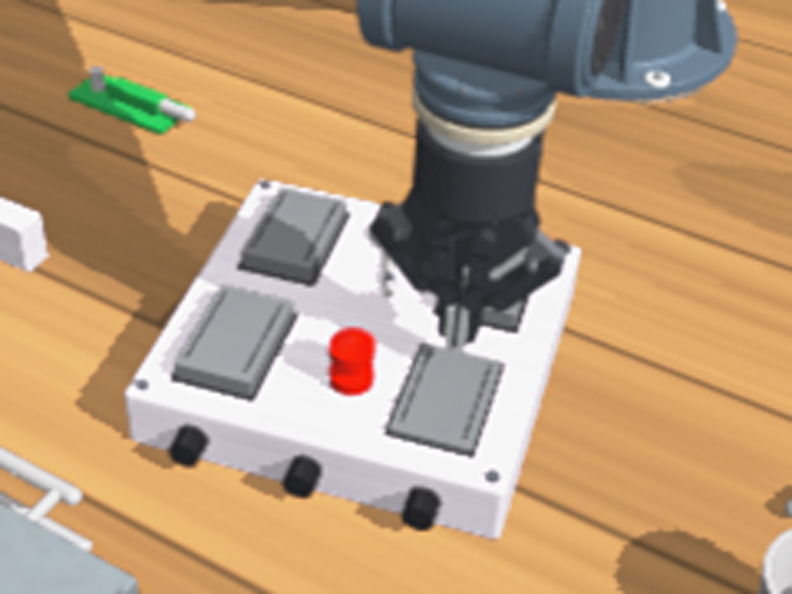

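The cover now sits visibly low and level. Next I'll check that it no longer rocks with a gentle press on its end.

```bash
python3 -m crank '1 -4 -1 -8 0 0 0;1 0 0 -7 0 0 0;1 0 0 -2 0 0 0;1 0 0 -1 0 0 0;1 0 0 -0.7 0 0 0;1 0 0 -0.7 0 0 0;1 0 0 -0.7 0 0 0;1 0 0 -0.7 0 0 0;1 0 0 -0.7 0 0 0;1 0 0 -0.7 0 0 0'
```

```text
time_s: 12.8
tcp_pos: [0.5371, 0.1049, 0.0747]
tool_rot: [-0.333, 3.111, -0.011]
ft_force: [-4.3, -1.0, 9.3]
opening: -0.0002
```

```bash
python3 -m crank '1 0 0 -0.7 0 0 0;1 0 0 -0.7 0 0 0;1 0 0 -0.7 0 0 0;1 0 0 -0.7 0 0 0;1 0 0 -0.7 0 0 0;1 0 0 -0.7 0 0 0;1 0 0 -0.7 0 0 0;1 0 0 -0.7 0 0 0;1 0 0 -0.7 0 0 0;1 0 0 -0.7 0 0 0'
```

```text
time_s: 13.63
tcp_pos: [0.5371, 0.1049, 0.0747]
tool_rot: [-0.335, 3.114, -0.012]
ft_force: [-4.5, -0.5, 10.7]
opening: 0.0001
```

The end holds at 0.0747, the same height as the middle, so the cover is rigid. Retracting straight up.

```bash
python3 -m crank '1 0 0 10 0 0 0;1 0 0 20 0 0 0;1 0 0 30 0 0 0;1 0 0 30 0 0 0;1 0 0 30 0 0 0;1 -10 0 30 0 0 0;1 -30 0 10 0 0 0;1 -30 0 0 0 0 0;1 0 0 0 0 0 0;1 0 0 0 0 0 0'; python3 -m crank '1 -30 0 0 0 0 0;1 -30 0 0 0 0 0;1 -30 0 0 0 0 0;1 -30 0 0 0 0 0;1 0 0 0 0 0 0;1 0 0 0 0 0 0;1 0 0 0 0 0 0;1 0 0 0 0 0 0;1 0 0 0 0 0 0;1 0 0 0 0 0 0'
python3 - <<'E'
from bench import manip;import cv2
s=manip.sense();print(s['tcp_pos'],s['ft_force'])
i=manip.get_image("scene")[:,:,::-1];cv2.imwrite("pics/s5.png",cv2.resize(i,(800,600),interpolation=cv2.INTER_CUBIC))
E
```

```text
time_s: 14.47
tcp_pos: [0.4653, 0.1051, 0.2481]
tool_rot: [-0.334, 3.108, -0.012]
ft_force: [0.3, -0.1, -0.8]
opening: 0.0002
time_s: 15.3
tcp_pos: [0.3471, 0.1052, 0.2499]
tool_rot: [-0.332, 3.104, -0.012]
ft_force: [0.4, -0.4, -1.6]
opening: 0.0002
[0.3471453  0.10517123 0.24985221] [ 0.40476477 -0.39311819 -1.57275207]
```

View pics/s5.png

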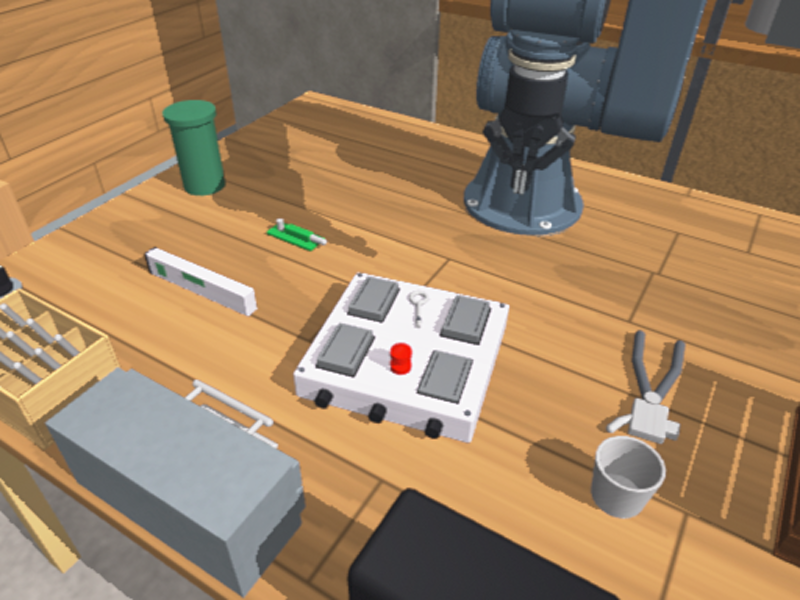

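The pressed cover (445,378) is low and level, all the bystanders are where they were, and the arm is clear. Handing in.

```bash
python3 -c "
from bench import manip
print(manip.close_job())"
```

```text
the job is handed in; nothing more can be done
None
```

I found the loose cover and pressed it home. It's the far-left one as the robot sees it, at about (0.570, 0.113) m. I then handed the job in at about 15.4 s; no verdict was reported.

- **Finding it:** the near-left cover was rigid, holding at 19 N with no travel. The second cover I tried, far-left, rocked about 8 mm under an end press and sprang back level when released. I didn't probe the other two.
- **Seating it:** pressed on its middle, the cover sank to a hard stop with the tool at z = 0.0747 m. I didn't record the exact contact height. Judged by the neighbouring cover, the travel was about 9–10 mm, in line with the stated 9 mm.
- **Last checks:** pressing one end again at about 10 N gave the same height as the middle (0.0747 m), so it no longer rocks. In the last picture the cover is low and level, the insulator, eye bolt and other items look unmoved, and the arm is well clear.
- **Over 10 N:** my end press on the loose cover reached 11.8 N, slightly over the 10 N you gave. It didn't seat the cover.

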